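# Put the block plane away and close its case

## Task

Take the block plane that lies beside the open wooden case and set it gently down on its sole inside the case. Then lower the lid until it is fully shut, without letting it slam, and last turn the wooden turn button on the front rail square across so that it lies over the lid's edge and keeps it shut.

Things in the scene. Friction and masses are not known exactly. Their poses are not given: they have to be found in the camera images.
- block_plane: Block plane, grey metal with a dark green rounded cap: sole 46 (x) by 150 (y) by 12 mm, 57 mm tall, 0.6 kg. Origin: centre of the sole's underside; y along the plane towards the cap end, z up. Grasp across x over the cap: x -18 to 18, y 4 to 56, z 29 to 57 mm. A small wooden front knob at y -63 to -41 mm rises to z 36 mm.
- plane_case: Plain wooden case fixed to the bench, open lid at the far side. Outside 124 (x) by 204 (y) mm, walls 10 thick, 70 high; inner floor 8 mm above the origin. Origin: centre of the underside; x from front to hinge side, y along the case, z up. A solid front rail (x -62 to -96, y -55 to 55 mm) has its top at z 82 mm, level with the shut lid's top. Lugs stick out 19 mm at the ends, 4 mm high.
- case_lid (a joint): Hinge of the pale wooden lid (122 mm from hinge to free edge, 204 mm wide, 12 mm thick, 0.22 kg). 0 = shut (level, lying on the rim); 1.57 = upright; starts leaning back at about 1.7 to 1.85. Stiff hinge: the lid stays where it is left; it takes about 3 to 5 N at the free edge to move.
- lid_hinge (a point): Middle of the lid's hinge line: at x 62, y 0, z 70 mm of the case; the hinge line runs along y of the case. Its axes turn with the lid: the lid reaches from here along its -x, and is 12 mm thick along its +z.
- lid_edge (a point): Middle of the lid's free edge, on the outer (upper when shut) face.
- turn_button (a joint): Dark wooden turn button, 80 mm long, 16 mm wide, 14 mm high, pivoted at its middle about the vertical on top of the front rail. 0 = along the rail (unlocked; starts within 0.2 of it); 1.57 or -1.57 = square across, one end lying over the lid's edge (locked). Stiff: stays where it is left.
- button_mid (a point): Centre of the turn button (at x -79, y 0, z 89.5 mm of the case); its y axis runs along the button's length, z up.
There are look-alikes about, which are no part of the job. There is more than one size of the block_plane; the one meant has the size given above.

How it is judged:
By the outcome, as a careful person would: the job done as asked, in the order asked, and still so for the second after the job is handed in, with the robot touching nothing.
It also fails if it takes over 69 s, if anything falls off the work surface, if the arm or the gripper's body presses on something with over 40 N, if the wrist force passes 120 N, or if a joint passes its speed limit or range.

## Robot

A 6-joint arm with a two-finger parallel gripper is mounted at the origin on a cart in front of the work surface, level with it; the furniture and walls round the work are solid. World frame = base frame: x ahead of the robot, y to its left, z up, the work surface at z = 0. Lengths are in mm, angles in rad, forces in N, time in s.
With the tool pointing down it reaches from about 350 to 775 mm from the base axis. Payload 7.3 kg.
Tool frame: the origin (TCP) lies on the centre line of the jaws, within the pads' length; the fingertips stand 14 mm ahead of it and the grasp point (between the pads) lies 5 mm behind it; z points along the fingers, y is the line along which they close (so a half turn about z gives the same grasp; the last joint's range is limited). The gripper opens to 92 mm and grips with 3 to 60 N. Pads are 19 mm wide; open, the fingers measure 130 mm over their backs; the gripper's body (75 mm by 190 mm) begins 47 mm behind the grasp point.
Start: joints at [1.033, 0.342, 1.524, -0, 1.275, -0.146], TCP at [200.459, 485.242, 240.741] pointing down, gripper open.
Joint ranges: [-2.53, 2.53], [-0.77, 2.02], [0.04, 2.7], [-1, 4.14], [0.28, 2.66], [-3.11, 3.11]. Speed limits (rad/s): [2.57, 2.57, 3.14, 3.14, 3.14, 3.14].

## Interface

Orientations are given as [roll, pitch, yaw] about the fixed x, y, z axes, in that order (R = Rz(yaw) Ry(pitch) Rx(roll)).
In Python, from plant import get_obs, capture, bot, spot_in, trace, pinpoint gives the robot as it stands.
- The arm moves only by the tool play_rows, never from a script. Its argument "rows" is a list of rows, each a list of 2 entries, a list of its own where there are three numbers: the shift along the world's x, y, z in units of 3 cm (1.0 is 3 cm), then the turn, a rotation vector about the world's x, y, z in units of 8 degrees (1.0 is 8 degrees). A call has 1 to 12 rows; each row shifts and turns the commanded pose from where the row before left it; what a row does not reach is not made up. A row lasts 1/8 s, in which the tool goes at most 62.5 mm and 10.7 degrees, less where a joint would pass 70% of its speed; a pose out of reach is approached as far as the arm can. A call with a number of a shift or a turn outside -1 to 1 is refused whole. A call with a gripper value outside its range is refused whole. "hand" is the opening, from -1 (shut) to 1 (fully open), set as the call begins (left out, the last holds). The fingers move at their own pace and stop on an object; the grip force is fixed at half the most. Time passes only in rows, so rows that do not move let the fingers close. It gives the time, the measured TCP pose, the force, the opening and the grip force at its end, in the units of the state.
- get_obs(): the state, without advancing time (a new reading comes with each control period).
- capture(name): name is "side" or "top" or "wrist"; returns a dict with "frame" (480x640x3 uint8, red, green, blue), "fov_y" (degrees; the focal length in pixels is half the picture's height over the tangent of half this angle, whatever the lens; pixels are square), "cx", "cy" (the principal point, pixels), "dist" ([k1, k2, p1, p2, k3] as OpenCV has them; the pictures are not rectified), "rvec" (rotation vector, rad) and "tvec" (3), from world to camera coordinates, as OpenCV has them; the wrist camera has in their place "hand_eye" (4x4, takes a point from camera to tool coordinates, whose origin is the TCP and whose axes are the flange's). Camera axes: x right, y down, z forward; pixel columns grow to the right and rows downward; lengths in mm; the calibration is good to about 2 mm. A picture is of the moment at which its call begins: read the wrist's pose just before it. There is no depth.
- bot.close_job(): hands the job in; it is judged then, once.
Trained networks look in the newest picture that a camera, given by its name, has taken for a name from the list of things; names that differ only in an ending like _2 or _b are one class to them, and where a whole thing is asked for, a point or a joint stands for the part that bears it (a point fixed in the world has none). Each returns a list of dicts, best first, with "p" (0 to 1); they miss things now and then, are a little off and sometimes report something else, mostly with a low value. They report only what shows in the picture. A call takes as long as a camera call. They do not tell look-alikes from the thing itself.
- spot_in(query, camera): "at" ([row, column] in pixels, amid what is visible of it).
- trace(query, camera): "mask" (480x640 bool, what is visible of it) and "at" ([row, column] in pixels, amid what is visible of it).
- pinpoint(query, camera): "at" ([row, column] in pixels: a listed point, or the origin of a listed thing).
The state is a dict: "time": time; "joint_positions": joint angles; "dq": joint speeds; "tau": joint torques, N m; "tool_pos": TCP position; "tcp_rot": TCP orientation; "contact_force": force on the tool from outside, world axes, zero at the start; "moment": the same for the moment, N m; "grip_width": finger opening in mm; "finger_force": force on a finger pad.
Only numpy, scipy, OpenCV 4.12 (cv2) and the standard library are available. Lean on these libraries where they do the work, as an engineer would, in place of code of your own. Each camera call takes 0.05 s, during which the arm holds its last target. There are 200 camera calls.

## Working session

There is one attempt and no reset: what is moved stays moved. The work goes in short steps, Python scripts to look and compute and a tool call to move; the robot and the scene stay as the last step left them, time stands still between calls to the robot, and variables do not carry over. Pictures are saved under pics/ and viewed, at most 10 in all, crops included, and the job is handed in when it is done.

Besides the shell and the picture viewer there is one more tool, called after "Request:" by a JSON object that holds its "api" and its "payload". play_rows: Moves the arm, as the interface text tells. Shifts and turns lie within -1 to 1; 1 stands for 3 cm of shift or 8 degrees of turn. Its arguments: {"type":"object","properties":{"rows":{"type":"array"},"hand":{"type":"number"}},"required":["rows"]}

```bash
ls; mkdir -p pics; cat > h.py <<'E'
import numpy as np, cv2
from plant import get_obs, capture, bot, spot_in, trace, pinpoint
def save(c,n): cv2.imwrite('pics/'+n, c['frame'][:,:,::-1])
def K(c):
    f=240/np.tan(np.radians(c['fov_y'])/2); return np.array([[f,0,c['cx']],[0,f,c['cy']],[0,0,1.]])
def ext(c):
    if 'rvec' in c: return cv2.Rodrigues(np.array(c['rvec'],float))[0], np.array(c['tvec'],float).ravel()
    o=c['obs']; 
    r,p,y=o['tcp_rot']
    from scipy.spatial.transform import Rotation as Ro
    T=np.eye(4); T[:3,:3]=Ro.from_euler('xyz',[r,p,y]).as_matrix(); T[:3,3]=o['tool_pos']
    M=np.linalg.inv(T@np.array(c['hand_eye'])); return M[:3,:3],M[:3,3]
def cap(n):
    o=get_obs(); c=capture(n); c['obs']=o; return c
def ray(c,at):
    u=cv2.undistortPoints(np.array([[[at[1],at[0]]]],float),K(c),np.array(c['dist'],float)).ravel()
    R,t=ext(c); d=R.T@np.array([u[0],u[1],1]); return -R.T@t, d/np.linalg.norm(d)
def atz(c,at,z):
    o,d=ray(c,at); return o+d*(z-o[2])/d[2]
def proj(c,P):
    R,t=ext(c); return cv2.projectPoints(np.array(P,float).reshape(-1,3),cv2.Rodrigues(R)[0],t,K(c),np.array(c['dist'],float))[0].reshape(-1,2)
def tri(obs):
    A=np.zeros((3,3));b=np.zeros(3)
    for c,at in obs:
        o,d=ray(c,at);M=np.eye(3)-np.outer(d,d);A+=M;b+=M@o
    return np.linalg.solve(A,b)
E
python3 - <<'E'
from h import *
np.set_printoptions(precision=1,suppress=True)
print({k:np.round(v,3) for k,v in get_obs().items()})
cs={n:cap(n) for n in('top','side')}
for n,c in cs.items():
    save(c,n+'0.png'); R,t=ext(c); print(n,-R.T@t,c['fov_y'])
    for q in ('block_plane','plane_case','lid_hinge','lid_edge','button_mid'):
        print(q,[(np.round(d['at']),round(d['p'],2)) for d in pinpoint(q,n)])
    for q in ('block_plane','case_lid','turn_button'): print(' spot',q,[(np.round(d['at']),round(d['p'],2)) for d in spot_in(q,n)])
E
```

```text
pics
{'time': np.float64(0.0), 'joint_positions': array([ 1. ,  0.3,  1.5,  0. ,  1.3, -0.1]), 'dq': array([ 0., -0., -0.,  0.,  0.,  0.]), 'tau': array([ -0. , -43.1, -24.4,   0.1,   0.1,  -0. ]), 'tool_pos': array([200.2, 484.9, 240. ]), 'tcp_rot': array([-3.1, -0. ,  2.8]), 'contact_force': array([0.2, 0.5, 0.6]), 'moment': array([ 0. , -0.1, -0. ]), 'finger_force': np.float64(0.0), 'grip_width': np.float64(91.842)}
top [ 457.5 -158.6 1120.2] 45.974207800778004
block_plane [(array([225., 412.]), 0.84), (array([290., 425.]), 0.81)]
plane_case [(array([236., 291.]), 0.91)]
lid_hinge [(array([200., 296.]), 0.82)]
lid_edge [(array([165., 290.]), 0.66)]
button_mid [(array([272., 289.]), 0.72)]
 spot block_plane [(array([292., 429.]), 0.74), (array([221., 411.]), 0.74)]
 spot case_lid [(array([182., 290.]), 0.92)]
 spot turn_button [(array([277., 289.]), 0.59)]
side [383.9 592.2 521.9] 55.00833263163008
block_plane [(array([217., 372.]), 0.85), (array([218., 321.]), 0.78)]
plane_case [(array([273., 304.]), 0.66)]
lid_hinge [(array([240., 270.]), 0.58)]
lid_edge []
button_mid [(array([246., 341.]), 0.7)]
 spot block_plane [(array([214., 376.]), 0.91), (array([212., 317.]), 0.56)]
 spot case_lid [(array([216., 257.]), 0.57)]
 spot turn_button [(array([243., 340.]), 0.51), (array([216., 376.]), 0.18)]
```

View pics/top0.png

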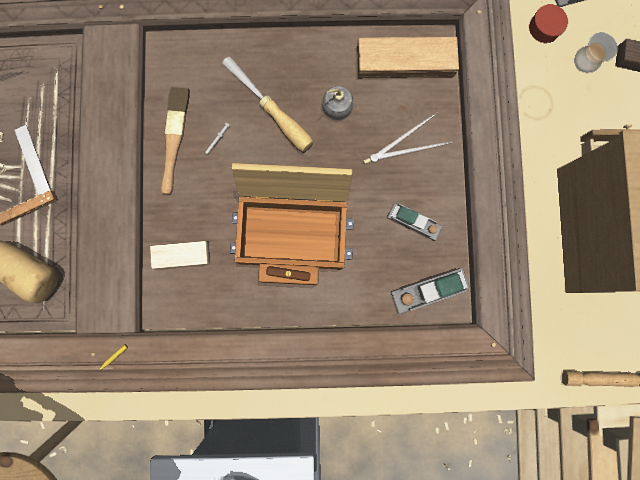

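View pics/side0.png

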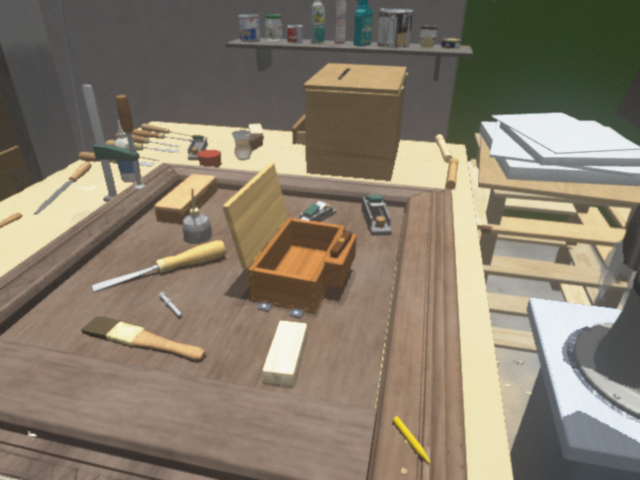

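```bash
python3 - <<'E'
from h import *
c=cap('top'); 
im=cv2.resize(c['frame'][180:330,240:450,::-1],None,fx=3.8,fy=3.8,interpolation=cv2.INTER_CUBIC); cv2.imwrite('pics/crop0.png',im)
s=cap('side')
np.set_printoptions(precision=1,suppress=True)
for d in trace('block_plane','top'):
    m=d['mask']; pts=np.argwhere(m)
    P=np.array([atz(c,p,20)[:2] for p in pts[::3]]).astype(np.float32)
    print(d['p'],d['at'],cv2.minAreaRect(P))
for q,z in (('block_plane',0),('plane_case',0),('lid_hinge',70),('button_mid',89.5)):
    print(q,[atz(c,d['at'],z) for d in pinpoint(q,'top')],[atz(s,d['at'],z) for d in pinpoint(q,'side')])
E
```

```text
0.9 [223.2, 414.6] ((599.8825073242188, -371.557861328125), (105.81456756591797, 36.372718811035156), 62.51683807373047)
0.87 [290.0, 429.3] ((462.5595703125, -397.04034423828125), (48.78296661376953, 149.96649169921875), 17.361175537109375)
block_plane [array([ 463.3, -391.6,    0. ]), array([ 600.6, -362.9,    0. ])] [array([ 595.9, -373.8,    0. ]), array([ 466.2, -406. ,    0. ])]
plane_case [array([ 584.7, -122. ,    0. ])] [array([ 572.7, -142.4,    0. ])]
lid_hinge [array([ 637.8, -132.5,   70. ]), array([ 573.7, -125.4,   70. ])] [array([ 641.6, -133.2,   70. ])]
button_mid [array([ 500.8, -120.9,   89.5])] [array([ 498.9, -125.7,   89.5])]
```

View pics/crop0.png

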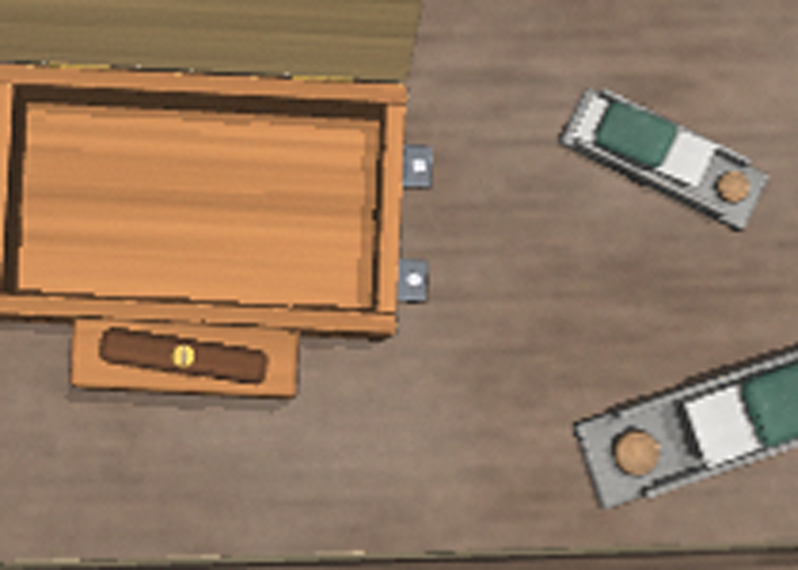

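Two planes show in the top picture. The one at (223, 414) measures about 106 x 36 mm and is too small. The one at (290, 429) measures about 150 x 49 mm, which fits the 150 x 46 mm sole, so it is the one meant; the crop confirms it, with the cap towards the right (world -y). The lid is open at the far side, and the button lies almost along the rail at (272, 289). Next I'll look at the case from above with the wrist camera.

Request:
{"api": "play_rows", "payload": {"rows": [[[0.44, -0.97, 0.25], [0, 0, -0.42]], [[0.44, -0.97, 0.25], [0, 0, -0.42]], [[0.44, -0.97, 0.25], [0, 0, -0.42]], [[0.44, -0.97, 0.25], [0, 0, -0.42]], [[0.44, -0.97, 0.25], [0, 0, -0.42]], [[0.44, -0.97, 0.25], [0, 0, -0.42]], [[0.44, -0.97, 0.25], [0, 0, -0.42]], [[0.44, -0.97, 0.25], [0, 0, -0.42]], [[0.44, -0.97, 0.25], [0, 0, -0.42]], [[0.44, -0.97, 0.25], [0, 0, -0.42]], [[0.44, -0.97, 0.25], [0, 0, -0.42]], [[0.44, -0.97, 0.25], [0, 0, -0.42]]]}}

```text
time: 2.95
tool_pos: [359.1, 135.1, 331.1]
tcp_rot: [3.141, 0.0, 2.044]
contact_force: [0.6, 0.8, 0.2]
grip_width: 91.9
finger_force: 0.0
```

Request:
{"api": "play_rows", "payload": {"rows": [[[0.44, -0.97, 0.25], [0, 0, -0.42]], [[0.44, -0.97, 0.25], [0, 0, -0.42]], [[0.44, -0.97, 0.25], [0, 0, -0.42]], [[0.44, -0.97, 0.25], [0, 0, -0.42]], [[0.44, -0.97, 0.25], [0, 0, -0.42]], [[0.44, -0.97, 0.25], [0, 0, -0.42]], [[0.44, -0.97, 0.25], [0, 0, -0.42]], [[0.44, -0.97, 0.25], [0, 0, -0.42]], [[0.44, -0.97, 0.25], [0, 0, -0.42]], [[0, 0, 0], [0, 0, 0]], [[0, 0, 0], [0, 0, 0]]]}}

```text
time: 4.32
tool_pos: [477.3, -125.4, 398.0]
tcp_rot: [-3.141, -0.001, 1.519]
contact_force: [0.4, -1.2, 0.2]
grip_width: 91.8
finger_force: 0.0
```

```bash
python3 - <<'E'
from h import *
import pickle
np.set_printoptions(precision=1,suppress=True)
c=cap('wrist'); save(c,'w1.png'); print(c['obs']['tool_pos'],c['obs']['tcp_rot'],np.array(c['hand_eye']),c['fov_y'])
for q in ('plane_case','lid_hinge','lid_edge','button_mid','block_plane'): print(q,[(np.round(d['at']),round(d['p'],2)) for d in pinpoint(q,'wrist')])
t=cap('top');s=cap('side'); save(s,'side1.png')
for q in ('lid_hinge','lid_edge','button_mid'):
    a=[(cc,pinpoint(q,n)) for cc,n in ((c,'wrist'),(t,'top'),(s,'side'))]
    a=[(x,y[0]['at']) for x,y in a if y]; print(q,len(a),tri(a) if len(a)>1 else a)
pickle.dump(c,open('w1.pkl','wb'));pickle.dump(t,open('t1.pkl','wb'))
E
```

```text
[ 477.3 -125.4  398. ] [-3.1 -0.   1.5] [[   0.    -1.    -0.2   66.3]
 [   1.     0.     0.     0.4]
 [  -0.    -0.2    1.  -144.5]
 [   0.     0.     0.     1. ]] 70.40886288253087
plane_case [(array([194., 384.]), 0.65)]
lid_hinge [(array([201., 438.]), 0.81)]
lid_edge [(array([220., 506.]), 0.77)]
button_mid [(array([202., 337.]), 0.82)]
block_plane [(array([330., 396.]), 0.92)]
lid_hinge 3 [ 640.2 -135.3   71.8]
lid_edge 2 [ 680.6 -139.8  183.7]
button_mid 2 [ 502.7 -124.5   87.2]
```

View pics/w1.png

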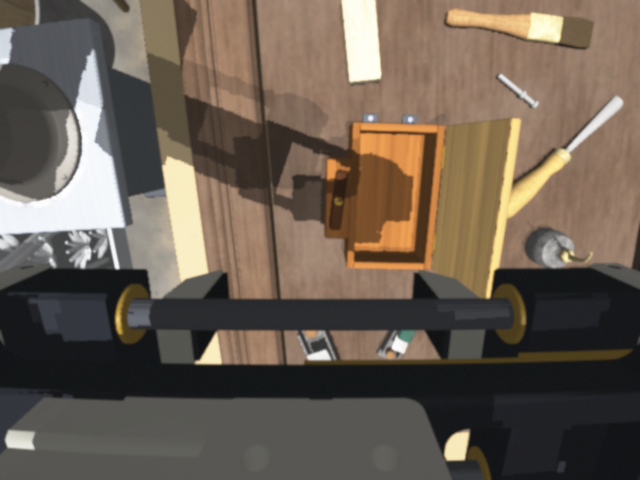

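View pics/side1.png

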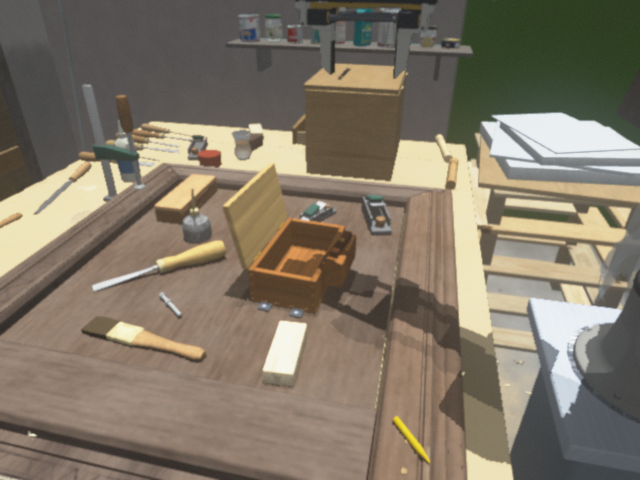

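The wrist picture shows the case rim corners at about (122, 352), (125, 444), (267, 347) and (270, 436) as row, column, with the button at (202, 337). The gripper body is wide along its closing line, so it would reach the open lid when setting down. I'll refine the case pose, the lid angle and the plane pose first.

```bash
python3 - <<'E'
from h import *
import pickle
from scipy.optimize import least_squares
np.set_printoptions(precision=2,suppress=True)
c=pickle.load(open('w1.pkl','rb'));t=pickle.load(open('t1.pkl','rb'))
for p in ((122,352),(125,444),(267,347),(270,436)): print(atz(c,p,70))
# top crop picks (crop/3.8 + offset) : outer rim back-right, inner back-right, inner front-right ; wrist picks
W={(-62,102,70):(122,352),(62,102,70):(125,444),(-62,-102,70):(267,347),(62,-102,70):(270,436),(-79,0,96.5):(202,338)}
T={(62,-102,70):(88/3.8+180,405/3.8+240),(-62,-102,70):(317/3.8+180,397/3.8+240),(52,-92,70):(104/3.8+180,386/3.8+240),(-79,0,96.5):(356/3.8+180,184/3.8+240)}
def w(v,P):
    P=np.array(P,float);C,S=np.cos(v[2]),np.sin(v[2]);return np.c_[v[0]+C*P[:,0]-S*P[:,1],v[1]+S*P[:,0]+C*P[:,1],P[:,2]]
def res(v):
    return np.r_[(proj(c,w(v,list(W)))-np.array(list(W.values()))[:,::-1]).ravel(),(proj(t,w(v,list(T)))-np.array(list(T.values()))[:,::-1]).ravel()]
r=least_squares(res,[580,-130,-.08],loss='soft_l1'); print(r.x,r.fun)
E
```

```text
[525.37 -21.47  70.  ]
[648.35 -30.57  70.  ]
[ 512.16 -223.4    70.  ]
[ 643.58 -235.04   70.  ]
[ 580.19 -128.22   -0.07] [-0.19  0.7   0.34 -0.03 -0.35  1.63 -5.54 -0.31 -0.06 -0.29 -0.13 -2.66
 -0.38  2.93 -0.63 -1.85 -0.1  -1.08]
```

Request:
{"api": "play_rows", "payload": {"hand": -1, "rows": [[[0.6, -0.05, -0.95], [0, 0, 0]], [[0.6, -0.05, -0.95], [0, 0, 0]], [[0.6, -0.05, -0.95], [0, 0, 0]], [[0.6, -0.05, -0.95], [0, 0, 0]], [[0.6, -0.05, -0.95], [0, 0, 0]], [[0.6, -0.05, -0.95], [0, 0, 0]], [[0.6, -0.05, -0.95], [0, 0, 0]], [[0.6, -0.05, -0.95], [0, 0, 0]], [[0, 0, 0], [0, 0, 0]]]}}

```text
time: 6.3
tool_pos: [621.0, -137.5, 167.3]
tcp_rot: [-3.137, -0.001, 1.519]
contact_force: [0.7, -0.1, 0.1]
grip_width: 6.2
finger_force: 0.0
```

Request:
{"api": "play_rows", "payload": {"rows": [[[0.4, 0, 0], [0, 0, 0]], [[0.2, 0, 0], [0, 0, 0]], [[0.2, 0, 0], [0, 0, 0]], [[0, 0, 0], [0, 0, 0]]]}}

```text
time: 6.8
tool_pos: [645.8, -137.9, 170.7]
tcp_rot: [3.141, 0.0, 1.518]
contact_force: [-0.5, -0.5, 1.3]
grip_width: 0.5
finger_force: 0.0
```

Request:
{"api": "play_rows", "payload": {"rows": [[[0.2, 0, -0.1], [0, 0, 0]], [[0.2, 0, -0.1], [0, 0, 0]], [[0.1, 0, 0], [0, 0, 0]]]}}

```text
time: 7.18
tool_pos: [660.5, -138.0, 163.5]
tcp_rot: [-3.14, 0.0, 1.518]
contact_force: [-2.9, -0.7, -0.7]
grip_width: 0.2
finger_force: 1.2
```

Request:
{"api": "play_rows", "payload": {"rows": [[[0.2, 0, 0], [0, 0, 0]], [[0.2, 0, 0], [0, 0, 0]], [[0.1, 0, 0], [0, 0, 0]]]}}

```text
time: 7.55
tool_pos: [667.5, -137.7, 163.4]
tcp_rot: [-3.119, -0.001, 1.518]
contact_force: [-43.0, 0.4, 17.0]
grip_width: 0.4
finger_force: 23.1
```

Request:
{"api": "play_rows", "payload": {"rows": [[[-0.7, 0, 0.3], [0, 0, 0]], [[-1, 0, 0.5], [0, 0, 0]], [[0, 0, 0], [0, 0, 0]]]}}

```text
time: 7.92
tool_pos: [624.8, -138.0, 190.1]
tcp_rot: [3.138, 0.001, 1.518]
contact_force: [0.3, 0.1, 1.0]
grip_width: 0.4
finger_force: 0.0
```

```bash
python3 - <<'E'
from h import *
import pickle
np.set_printoptions(precision=2,suppress=True)
print(get_obs()['tool_pos'])
t=cap('top');s=cap('side')
C,S=np.cos(-.072),np.sin(-.072)
def w(P):
    P=np.array(P,float);return np.c_[580.5+C*P[:,0]-S*P[:,1],-129+S*P[:,0]+C*P[:,1],P[:,2]]
ms=trace('case_lid','side')[0]['mask']
# lid corners by hypothesised angle vs mask overlap in side view
for th in np.arange(1.6,2.2,.05):
    v=lambda a,b,y:(62-a*np.cos(th)+b*np.sin(th),y,70+a*np.sin(th)+b*np.cos(th))
    pts=[v(a,b,y) for a in(0,122) for b in(0,12) for y in(-102,102)]
    h=cv2.convexHull(proj(s,w(pts)).astype(np.float32)).astype(int)
    m=np.zeros((480,640),np.uint8);cv2.fillConvexPoly(m,h,1);m=m>0
    print(round(th,2),(m&ms).sum()/(m|ms).sum())
print([d['at'] for d in pinpoint('lid_edge','top')])
E
```

```text
[ 624.8  -137.97  190.07]
1.6 0.5831275720164609
1.65 0.6278828173696239
1.7 0.6781512605042017
1.75 0.7228272474909246
1.8 0.788961038961039
1.85 0.84052573932092
1.9 0.8769470404984424
1.95 0.9085011185682327
2.0 0.903638368246968
2.05 0.8846403110823072
2.1 0.8702241195304162
2.15 0.8523829607760439
2.2 0.8176049129989764
[]
```

Request:
{"api": "play_rows", "payload": {"hand": 0.5, "rows": [[[-0.53, -0.92, 0.1], [0, 0, 0.255]], [[-0.53, -0.92, 0.1], [0, 0, 0.255]], [[-0.53, -0.92, 0.1], [0, 0, 0.255]], [[-0.53, -0.92, 0.1], [0, 0, 0.255]], [[-0.53, -0.92, 0.1], [0, 0, 0.255]], [[-0.53, -0.92, 0.1], [0, 0, 0.255]], [[-0.53, -0.92, 0.1], [0, 0, 0.255]], [[-0.53, -0.92, 0.1], [0, 0, 0.255]], [[-0.53, -0.92, 0.1], [0, 0, 0.255]], [[-0.53, -0.92, 0.1], [0, 0, 0.255]], [[0, 0, 0], [0, 0, 0]]]}}

```text
time: 9.5
tool_pos: [465.1, -415.9, 217.5]
tcp_rot: [-3.141, -0.0, 1.872]
contact_force: [1.0, 0.3, 0.1]
grip_width: 68.8
finger_force: 0.0
```

```bash
python3 - <<'E'
from h import *
np.set_printoptions(precision=2,suppress=True)
c=cap('wrist'); o=c['obs']; print(o['time'],o['tool_pos'],o['tcp_rot'],o['joint_positions'])
print([(atz(c,d['at'],0),d['p']) for d in pinpoint('block_plane','wrist')])
im=c['frame'].copy()
o0=np.array([462.5,-398.7]);a=np.array([.298,-.954]);b=np.array([.954,.298])
P=[[*(o0+a*y+b*x),z] for x,y,z in((-23,-75,12),(23,-75,12),(23,75,12),(-23,75,12),(-18,4,50),(18,4,50),(18,56,50),(-18,56,50),(0,-52,36))]
for p in proj(c,P): cv2.circle(im,tuple(int(v) for v in p),3,(255,0,0),1)
cv2.imwrite('pics/w2.png',im[:,:,::-1])
E
```

```text
9.5 [ 465.07 -415.9   217.49] [-3.14 -0.    1.87] [-0.85  0.54  1.27 -0.    1.33 -1.15]
[(array([ 601.08, -372.  ,    0.  ]), 0.95), (array([ 465.16, -396.62,    0.  ]), 0.58)]
```

View pics/w2.png

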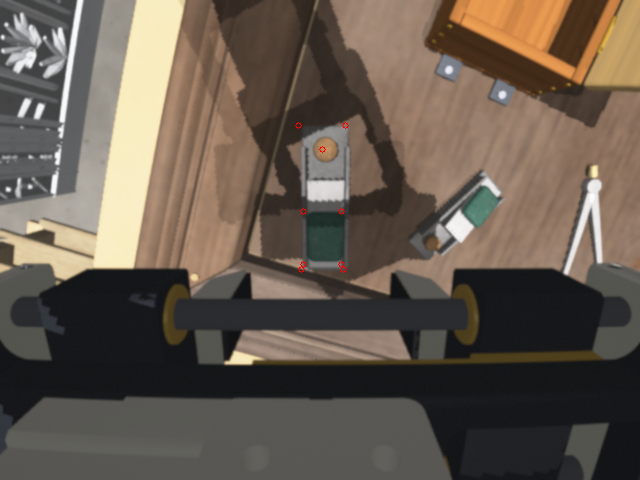

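The predicted points sit about 4 px left of the plane: its nose-left corner is at (127, 303) and the cap at (235, 326). I correct for that by +4 mm along the closing line and descend.

Request:
{"api": "play_rows", "payload": {"rows": [[[0.17, 0.12, -0.8], [0, 0, 0]], [[0, 0, -0.9], [0, 0, 0]], [[0, 0, -0.9], [0, 0, 0]], [[0, 0, -0.9], [0, 0, 0]], [[0, 0, -0.8], [0, 0, 0]], [[0, 0, -0.7], [0, 0, 0]], [[0, 0, -0.4], [0, 0, 0]], [[0, 0, -0.2], [0, 0, 0]], [[0, 0, 0], [0, 0, 0]], [[0, 0, 0], [0, 0, 0]]]}}

```text
time: 10.85
tool_pos: [471.2, -410.6, 51.1]
tcp_rot: [3.141, 0.001, 1.874]
contact_force: [0.1, 0.1, 0.7]
grip_width: 69.2
finger_force: 0.0
```

Request:
{"api": "play_rows", "payload": {"hand": -1, "rows": [[[0, 0, 0], [0, 0, 0]], [[0, 0, 0], [0, 0, 0]], [[0, 0, 0], [0, 0, 0]], [[0, 0, 0], [0, 0, 0]]]}}

```text
time: 11.35
tool_pos: [469.9, -410.7, 50.5]
tcp_rot: [-3.14, 0.0, 1.875]
contact_force: [-4.6, -0.9, 2.9]
grip_width: 34.7
finger_force: 30.0
```

Request:
{"api": "play_rows", "payload": {"rows": [[[0, 0, 0.3], [0, 0, 0]], [[0, 0, 0.7], [0, 0, 0]], [[0, 0, 1], [0, 0, 0]], [[0, 0, 1], [0, 0, 0]], [[0, 0, 1], [0, 0, 0]], [[0, 0, 0.9], [0, 0, 0]], [[0, 0, 0], [0, 0, 0]]]}}

```text
time: 12.22
tool_pos: [471.5, -410.7, 199.0]
tcp_rot: [3.14, 0.003, 1.875]
contact_force: [0.6, -1.1, -7.4]
grip_width: 34.6
finger_force: 30.0
```

Request:
{"api": "play_rows", "payload": {"rows": [[[0.33, 0.89, 0], [0, 0, -0.27]], [[0.33, 0.89, 0], [0, 0, -0.27]], [[0.33, 0.89, 0], [0, 0, -0.27]], [[0.33, 0.89, 0], [0, 0, -0.27]], [[0.33, 0.89, 0], [0, 0, -0.27]], [[0.33, 0.89, 0], [0, 0, -0.27]], [[0.33, 0.89, 0], [0, 0, -0.27]], [[0.33, 0.89, 0], [0, 0, -0.27]], [[0.33, 0.89, 0], [-0.03, -0.42, -0.27]], [[0.33, 0.89, 0], [-0.03, -0.42, -0.27]], [[0, 0, 0], [0, 0, 0]], [[0, 0, 0], [0, 0, 0]]]}}

```text
time: 13.72
tool_pos: [569.1, -143.3, 196.0]
tcp_rot: [3.027, 0.004, 1.498]
contact_force: [-0.5, -0.4, -6.1]
grip_width: 34.7
finger_force: 30.0
```

```bash
python3 - <<'E'
from h import *
np.set_printoptions(precision=3,suppress=True)
s=cap('side'); t=cap('top');o=s['obs'];print({k:o[k] for k in('time','tool_pos','tcp_rot','contact_force','grip_width')})
im=np.vstack([cv2.resize(s['frame'][100:310,200:440],(480,420)),]); im2=cv2.resize(t['frame'][130:310,200:400],(400,360))
out=np.zeros((420,880,3),np.uint8);out[:, :480]=im;out[:360,480:]=im2
out=cv2.resize(out,(800,382));cv2.imwrite('pics/s2.png',out[:,:,::-1])
E
```

```text
{'time': 13.725, 'tool_pos': array([ 569.09 , -143.264,  195.972]), 'tcp_rot': array([3.027, 0.004, 1.498]), 'contact_force': array([-0.535, -0.398, -6.068]), 'grip_width': 34.72823478791677}
```

View pics/s2.png

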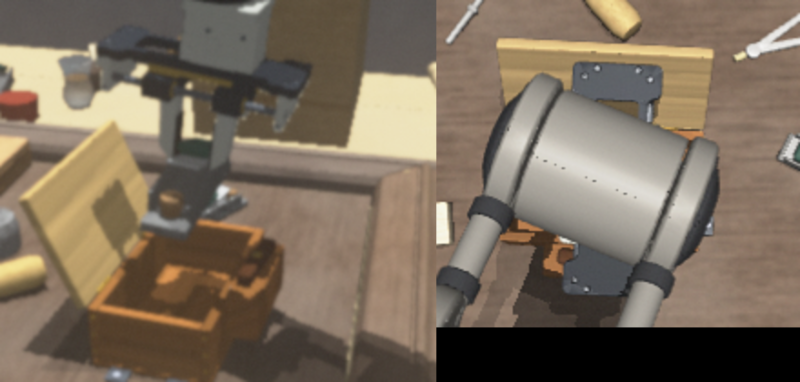

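Request:
{"api": "play_rows", "payload": {"rows": [[[0, 0, -0.6], [0, 0, 0]], [[0, 0, -0.8], [0, 0, 0]], [[0, 0, -0.8], [0, 0, 0]], [[0, 0, -0.8], [0, 0, 0]], [[0, 0, -0.5], [0, 0, 0]], [[0, 0, -0.3], [0, 0, 0]], [[0, 0, -0.2], [0, 0, 0]], [[0, 0, 0], [0, 0, 0]], [[0, 0, 0], [0, 0, 0]]]}}

```text
time: 14.95
tool_pos: [570.2, -143.4, 77.9]
tcp_rot: [3.023, 0.005, 1.497]
contact_force: [-0.5, 0.6, -6.4]
grip_width: 34.7
finger_force: 30.0
```

Request:
{"api": "play_rows", "payload": {"rows": [[[0, 0, -0.1], [0, 0, 0]], [[0, 0, -0.05], [0, 0, 0]], [[0, 0, 0], [0, 0, 0]]]}}

```text
time: 15.32
tool_pos: [569.7, -143.2, 72.6]
tcp_rot: [3.024, 0.004, 1.497]
contact_force: [0.9, -0.3, -6.7]
grip_width: 35.0
finger_force: 30.0
```

Request:
{"api": "play_rows", "payload": {"rows": [[[0, 0, -0.12], [0, 0, 0]], [[0, 0, -0.08], [0, 0, 0]], [[0, 0, -0.06], [0, 0, 0]], [[0, 0, 0], [0, 0, 0]]]}}

```text
time: 15.82
tool_pos: [569.7, -143.2, 64.7]
tcp_rot: [3.024, 0.004, 1.497]
contact_force: [-0.0, 0.9, -6.1]
grip_width: 34.7
finger_force: 30.0
```

Request:
{"api": "play_rows", "payload": {"rows": [[[0, 0, -0.05], [0, 0, 0]], [[0, 0, -0.05], [0, 0, 0]], [[0, 0, 0], [0, 0, 0]]]}}

```text
time: 16.2
tool_pos: [569.9, -143.4, 62.0]
tcp_rot: [3.024, 0.004, 1.497]
contact_force: [0.5, -0.1, -4.1]
grip_width: 34.8
finger_force: 30.0
```

Request:
{"api": "play_rows", "payload": {"rows": [[[0, 0, -0.05], [0, 0, 0]], [[0, 0, -0.05], [0, 0, 0]], [[0, 0, 0], [0, 0, 0]]]}}

```text
time: 16.58
tool_pos: [570.2, -143.6, 59.5]
tcp_rot: [3.023, 0.005, 1.497]
contact_force: [-0.3, -1.9, 0.1]
grip_width: 34.7
finger_force: 30.0
```

Request:
{"api": "play_rows", "payload": {"rows": [[[0, 0, -0.05], [0, 0, 0]], [[0, 0, -0.05], [0, 0, 0]], [[0, 0, 0], [0, 0, 0]]]}}

```text
time: 16.95
tool_pos: [571.6, -143.8, 58.5]
tcp_rot: [3.019, 0.006, 1.497]
contact_force: [-1.1, -0.3, 12.3]
grip_width: 34.8
finger_force: 30.0
```

Request:
{"api": "play_rows", "payload": {"hand": -0.17, "rows": [[[0, 0, 0], [0, 0, 0]], [[0, 0, 0], [0, 0, 0]], [[0, 0, 0], [0, 0, 0]]]}}

```text
time: 17.32
tool_pos: [571.7, -143.7, 57.0]
tcp_rot: [3.019, 0.005, 1.497]
contact_force: [5.8, -0.9, 2.4]
grip_width: 38.3
finger_force: 3.0
```

Request:
{"api": "play_rows", "payload": {"hand": 0.0, "rows": [[[0, 0, 0], [0, 0, 0]], [[0, 0, 0], [0, 0, 0]]]}}

```text
time: 17.58
tool_pos: [569.5, -143.3, 55.6]
tcp_rot: [3.025, 0.004, 1.497]
contact_force: [1.9, -0.9, 1.6]
grip_width: 45.3
finger_force: 1.1
```

Request:
{"api": "play_rows", "payload": {"hand": -0.08, "rows": [[[0, 0, 0.1], [0, 0, 0]], [[0, 0, 0.3], [0, 0, 0]], [[-0.02, 0, 0.5], [0, 0, 0]]]}}

```text
time: 17.95
tool_pos: [568.3, -142.8, 83.2]
tcp_rot: [3.026, 0.003, 1.497]
contact_force: [-0.2, -1.5, -0.2]
grip_width: 42.3
finger_force: 0.0
```

Request:
{"api": "play_rows", "payload": {"rows": [[[0, 0, 0.8], [0, 0, 0]], [[0, 0, 1], [0, 0, 0]], [[0, 0, 1], [0, 0, 0]], [[0, 0, 1], [0, 0, 0]], [[0, 0, 1], [0, 0, 0]], [[0, 0, 1], [0, 0, 0]], [[0, 0, 0.5], [0, 0, 0]]]}}

```text
time: 18.82
tool_pos: [569.1, -143.2, 274.5]
tcp_rot: [3.022, 0.005, 1.497]
contact_force: [-0.3, 0.2, 0.1]
grip_width: 42.3
finger_force: 0.0
```

```bash
python3 - <<'E'
from h import *
np.set_printoptions(precision=3,suppress=True)
s=cap('side');c=cap('wrist');o=c['obs'];print({k:o[k] for k in('time','tool_pos','tcp_rot','contact_force','grip_width')})
for q in ('lid_edge','lid_hinge','button_mid'): 
  a=[(x,d[0]['at']) for x,d in ((c,pinpoint(q,'wrist')),(s,pinpoint(q,'side'))) if d]
  print(q,len(a),tri(a) if len(a)>1 else a and a[0][1])
out=np.hstack([cv2.resize(s['frame'][140:310,220:380],(452,480)),cv2.resize(c['frame'],(640,480))[:, 200:640]]);out=cv2.resize(out,(800,430))
cv2.imwrite('pics/s3.png',out[:,:,::-1])
E
```

```text
{'time': 18.875, 'tool_pos': array([ 569.593, -143.402,  275.705]), 'tcp_rot': array([3.02 , 0.006, 1.497]), 'contact_force': array([ 0.457, -0.884,  1.12 ]), 'grip_width': 41.93111532909688}
lid_edge 2 [ 700.409 -135.511  182.263]
lid_hinge 2 [ 643.783 -130.962   71.227]
button_mid 2 [ 500.329 -120.731   86.687]
```

View pics/s3.png

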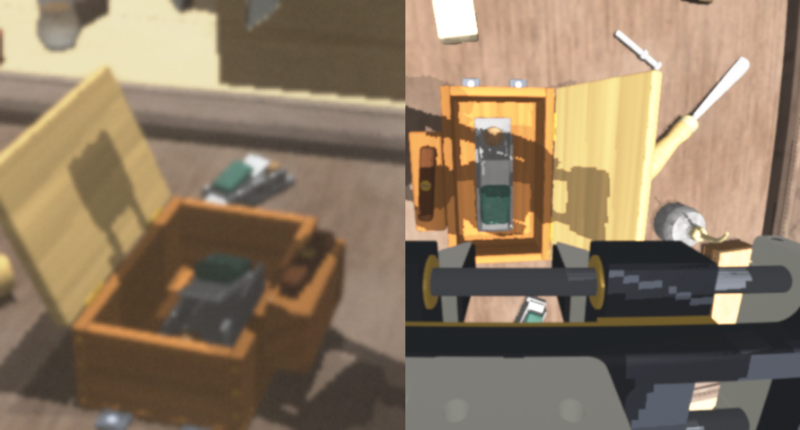

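The plane lies flat on its sole inside the case: the cap is at about (205, 495) in the wrist half of the picture, and the lid leans back clear of it. Now I go behind the lid with closed fingers.

Request:
{"api": "play_rows", "payload": {"hand": -1, "rows": [[[0.9, 0.03, 0], [0.03, 0.43, 0]], [[0.9, 0.03, 0], [0.03, 0.43, 0]], [[0.9, 0.02, 0], [0, 0, 0]], [[0.9, 0, 0], [0, 0, 0]], [[0.9, 0, 0], [0, 0, 0]], [[0.9, 0, 0], [0, 0, 0]], [[0, 0, 0], [0, 0, 0]], [[0, 0, 0], [0, 0, 0]]]}}

```text
time: 20.23
tool_pos: [730.6, -140.9, 271.1]
tcp_rot: [-3.137, 0.004, 1.498]
contact_force: [-0.2, 0.9, 0.6]
grip_width: 0.3
finger_force: 0.0
```

Request:
{"api": "play_rows", "payload": {"rows": [[[0, 0, -0.8], [0, 0, 0]], [[0, 0, -1], [0, 0, 0]], [[0, 0, -1], [0, 0, 0]], [[0, 0, -0.7], [0, 0, 0]], [[0, 0, 0], [0, 0, 0]], [[0, 0, 0], [0, 0, 0]]]}}

```text
time: 20.98
tool_pos: [731.3, -141.1, 168.8]
tcp_rot: [-3.141, 0.005, 1.497]
contact_force: [0.0, -0.0, 1.5]
grip_width: 0.7
finger_force: 0.0
```

Request:
{"api": "play_rows", "payload": {"rows": [[[-0.5, 0, 0], [0, 0, 0]], [[-0.5, 0, 0], [0, 0, 0]], [[-0.3, 0, 0], [0, 0, 0]], [[0, 0, 0], [0, 0, 0]]]}}

```text
time: 21.48
tool_pos: [692.4, -141.1, 168.7]
tcp_rot: [-3.141, 0.005, 1.497]
contact_force: [2.2, 0.1, 2.0]
grip_width: 0.3
finger_force: 1.3
```

Request:
{"api": "play_rows", "payload": {"rows": [[[-0.25, 0.02, 0.04], [0, 0, 0]], [[-0.25, 0.02, 0.04], [0, 0, 0]], [[-0.25, 0.02, 0.04], [0, 0, 0]], [[-0.25, 0.02, 0.04], [0, 0, 0]], [[-0.25, 0.02, 0.04], [0, 0, 0]]]}}

```text
time: 22.1
tool_pos: [653.8, -137.7, 172.3]
tcp_rot: [-3.138, 0.004, 1.497]
contact_force: [2.5, -0.2, -1.3]
grip_width: 0.8
finger_force: 1.4
```

Request:
{"api": "play_rows", "payload": {"rows": [[[-0.16, 0.01, 0.02], [0, 0, 0]], [[-0.16, 0.01, 0.02], [0, 0, 0]], [[-0.16, 0.01, 0.02], [0, 0, 0]], [[-0.2, 0.01, -0.05], [0, 0, 0]], [[-0.2, 0.01, -0.05], [0, 0, 0]], [[-0.2, 0.01, -0.05], [0, 0, 0]], [[-0.18, 0.01, -0.085], [0, 0, 0]], [[-0.18, 0.01, -0.085], [0, 0, 0]], [[-0.18, 0.01, -0.085], [0, 0, 0]]]}}

```text
time: 23.22
tool_pos: [605.7, -135.1, 162.4]
tcp_rot: [-3.139, 0.004, 1.498]
contact_force: [2.3, 2.4, 0.0]
grip_width: 0.5
finger_force: 1.1
```

Request:
{"api": "play_rows", "payload": {"rows": [[[-0.16, 0.01, -0.12], [0, 0, 0]], [[-0.16, 0.01, -0.12], [0, 0, 0]], [[-0.16, 0.01, -0.12], [0, 0, 0]], [[-0.14, 0.01, -0.15], [0, 0, 0]], [[-0.14, 0.01, -0.15], [0, 0, 0]], [[-0.14, 0.01, -0.15], [0, 0, 0]]]}}

```text
time: 23.98
tool_pos: [578.7, -133.5, 137.9]
tcp_rot: [-3.139, 0.005, 1.498]
contact_force: [1.1, -0.6, 2.9]
grip_width: 0.6
finger_force: 1.3
```

```bash
cat > lid.py <<'E'
from h import *
s=cap('side');C,S=np.cos(-.072),np.sin(-.072)
def w(P):
    P=np.array(P,float);return np.c_[580.5+C*P[:,0]-S*P[:,1],-129+S*P[:,0]+C*P[:,1],P[:,2]]
d=trace('case_lid','side');print(s['obs']['time'],s['obs']['tool_pos'],s['obs']['contact_force'])
if d:
    ms=d[0]['mask'];r=[]
    for th in np.arange(0,2.1,.05):
        v=lambda a,b,y:(62-a*np.cos(th)+b*np.sin(th),y,70+a*np.sin(th)+b*np.cos(th))
        h=cv2.convexHull(proj(s,w([v(a,b,y) for a in(0,122) for b in(0,12) for y in(-102,102)])).astype(np.float32)).astype(int)
        m=np.zeros((480,640),np.uint8);cv2.fillConvexPoly(m,h,1);m=m>0;r.append((round((m&ms).sum()/(m|ms).sum(),3),round(th,2)))
    print(d[0]['p'],sorted(r)[::-1][:4])
E
python3 lid.py
```

```text
23.975 [ 578.68797791 -133.46272378  137.90771272] [ 1.05686312 -0.58945831  2.8774335 ]
0.56 [(np.float64(0.776), np.float64(0.55)), (np.float64(0.738), np.float64(0.5)), (np.float64(0.694), np.float64(0.45)), (np.float64(0.657), np.float64(0.6))]
```

Request:
{"api": "play_rows", "payload": {"rows": [[[-0.1, 0.01, -0.17], [0, 0, 0]], [[-0.1, 0.01, -0.17], [0, 0, 0]], [[-0.1, 0.01, -0.17], [0, 0, 0]], [[-0.06, 0, -0.14], [0, 0, 0]], [[-0.06, 0, -0.14], [0, 0, 0]], [[-0.06, 0, -0.14], [0, 0, 0]], [[-0.03, 0, -0.1], [0, 0, 0]], [[-0.03, 0, -0.1], [0, 0, 0]], [[-0.03, 0, -0.1], [0, 0, 0]]]}}

```text
time: 25.2
tool_pos: [562.1, -132.2, 101.2]
tcp_rot: [-3.139, 0.004, 1.498]
contact_force: [0.4, 1.2, 1.8]
grip_width: 0.3
finger_force: 1.0
```

Request:
{"api": "play_rows", "payload": {"rows": [[[0, 0, -0.08], [0, 0, 0]], [[0, 0, -0.06], [0, 0, 0]], [[0, 0, 0], [0, 0, 0]]]}}

```text
time: 25.58
tool_pos: [561.9, -132.6, 96.9]
tcp_rot: [-3.139, 0.005, 1.498]
contact_force: [0.6, 0.0, -0.3]
grip_width: 0.5
finger_force: 0.0
```

Request:
{"api": "play_rows", "payload": {"rows": [[[0, 0, -0.05], [0, 0, 0]], [[0, 0, -0.05], [0, 0, 0]], [[0, 0, 0], [0, 0, 0]]]}}

```text
time: 25.95
tool_pos: [562.0, -132.7, 96.1]
tcp_rot: [-3.14, 0.005, 1.498]
contact_force: [-5.5, 1.1, 15.0]
grip_width: 0.3
finger_force: 7.5
```

Request:
{"api": "play_rows", "payload": {"rows": [[[0, 0, 0.7], [0, 0, 0]], [[0, 0, 1], [0, 0, 0]], [[-0.4, 0.1, 1], [0, 0, 0]], [[-0.7, 0.1, 0.9], [0, 0, 0]], [[-0.7, 0.1, 0.6], [0, 0, 0]], [[-0.2, 0.03, 0.1], [0, 0, 0]], [[0, 0, 0], [0, 0, 0]]]}}

```text
time: 26.82
tool_pos: [502.1, -122.7, 222.9]
tcp_rot: [-3.139, 0.005, 1.497]
contact_force: [0.0, -0.8, -0.1]
grip_width: 0.3
finger_force: 0.0
```

```bash
python3 lid.py; python3 - <<'E'
from h import *
np.set_printoptions(precision=3,suppress=True)
c=cap('wrist');o=c['obs'];print(o['tool_pos'],o['tcp_rot'],o['joint_positions'])
print([(atz(c,d['at'],89.5),d['p']) for d in pinpoint('button_mid','wrist')])
for d in trace('turn_button','wrist'):
    P=np.array([atz(c,p,96)[:2] for p in np.argwhere(d['mask'])],np.float32); print(d['p'],d['at'],cv2.minAreaRect(P))
s=cap('side')
out=np.hstack([cv2.resize(s['frame'][180:310,220:380],(400,325)),c['frame'][20:345,200:600]]);cv2.imwrite('pics/s4.png',out[:,:,::-1])
E
```

```text
26.825 [ 502.06032716 -122.66217322  222.89434877] [ 0.01674779 -0.81812534 -0.1433831 ]
0.87 [(np.float64(0.919), np.float64(0.0)), (np.float64(0.875), np.float64(0.05)), (np.float64(0.812), np.float64(0.1)), (np.float64(0.755), np.float64(0.15))]
[ 502.208 -122.646  222.277] [-3.138  0.004  1.497] [-0.385  0.345  1.573 -0.006  1.226 -0.309]
[(array([ 498.908, -122.831,   89.5  ]), 0.94)]
0.97 [228.4, 320.6] ((502.35723876953125, -117.59840393066406), (73.5721435546875, 16.864391326904297), 79.40000915527344)
```

View pics/s4.png

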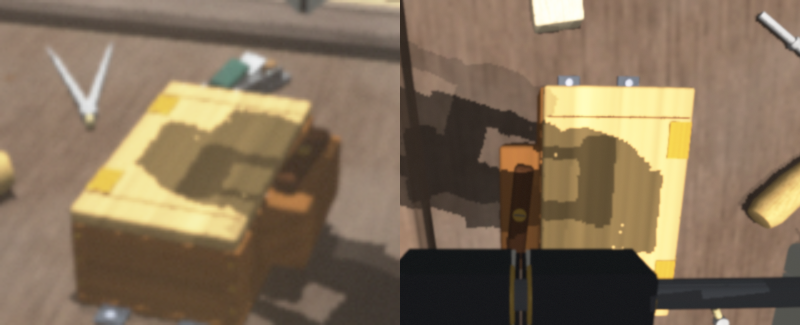

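The lid is shut flat; the side picture shows it level on the rim. The button's pivot is at about (235, 520) in the wrist half of the crop, with the button still almost along the rail. I'll grip it across its width over the pivot and turn it.

Request:
{"api": "play_rows", "payload": {"hand": 0.0, "rows": [[[0, 0, -0.4], [0, 0, -0.33]], [[0, 0, -0.8], [0, 0, -0.33]], [[0, 0, -0.9], [0, 0, 0]], [[0, 0, -0.9], [0, 0, 0]], [[0, 0, -0.6], [0, 0, 0]], [[0, 0, -0.3], [0, 0, 0]], [[0, 0, -0.1], [0, 0, 0]], [[0, 0, 0], [0, 0, 0]]]}}

```text
time: 28.12
tool_pos: [502.3, -122.7, 103.5]
tcp_rot: [-3.139, 0.005, 1.405]
contact_force: [0.3, -0.2, 0.1]
grip_width: 46.1
finger_force: 0.0
```

Request:
{"api": "play_rows", "payload": {"rows": [[[0, 0, -0.1], [0, 0, 0]], [[0, 0, 0], [0, 0, 0]]]}}

```text
time: 28.38
tool_pos: [502.0, -122.6, 100.4]
tcp_rot: [-3.139, 0.005, 1.405]
contact_force: [0.4, -0.3, 0.0]
grip_width: 46.2
finger_force: 0.0
```

Request:
{"api": "play_rows", "payload": {"hand": -1, "rows": [[[0, 0, 0], [0, 0, 0]], [[0, 0, 0], [0, 0, 0]], [[0, 0, 0], [0, 0, 0]], [[0, 0, 0], [0, 0, 0]]]}}

```text
time: 28.88
tool_pos: [500.7, -122.3, 100.1]
tcp_rot: [-3.136, 0.005, 1.406]
contact_force: [-3.9, 0.3, 4.3]
grip_width: 16.0
finger_force: 30.0
```

Request:
{"api": "play_rows", "payload": {"rows": [[[-0.05, 0, 0], [0, 0, -0.6]], [[0, 0, 0], [0, 0, -0.7]], [[0, 0, 0], [0, 0, -0.7]], [[0, 0, 0], [0, 0, -0.7]], [[0, 0, 0], [0, 0, -0.7]], [[0, 0, 0], [0, 0, -0.7]]]}}

```text
time: 29.62
tool_pos: [500.2, -122.1, 100.1]
tcp_rot: [-3.138, 0.005, 0.83]
contact_force: [-1.0, 1.8, 1.7]
grip_width: 15.9
finger_force: 30.0
```

Request:
{"api": "play_rows", "payload": {"rows": [[[0, 0, 0], [0, 0, -0.7]], [[0, 0, 0], [0, 0, -0.7]], [[0, 0, 0], [0, 0, -0.7]], [[0, 0, 0], [0, 0, -0.7]], [[0, 0, 0], [0, 0, -0.7]], [[0, 0, 0], [0, 0, -0.7]], [[0, 0, 0], [0, 0, -0.7]], [[0, 0, 0], [0, 0, -0.7]], [[0, 0, 0], [0, 0, -0.6]], [[0, 0, 0], [0, 0, 0]], [[0, 0, 0], [0, 0, 0]]]}}

```text
time: 31.0
tool_pos: [499.9, -121.6, 100.1]
tcp_rot: [-3.137, 0.006, -0.031]
contact_force: [-2.5, 5.7, 2.9]
grip_width: 15.4
finger_force: 30.0
```

Request:
{"api": "play_rows", "payload": {"rows": [[[0, 0, 0], [0, 0, -0.3]], [[0, 0, 0], [0, 0, 0]], [[0, 0, 0], [0, 0, 0]]]}}

```text
time: 31.38
tool_pos: [499.9, -121.5, 100.1]
tcp_rot: [-3.137, 0.006, -0.073]
contact_force: [-1.8, 5.1, 2.9]
grip_width: 15.7
finger_force: 30.0
```

Request:
{"api": "play_rows", "payload": {"hand": 0.0, "rows": [[[0, 0, 0], [0, 0, 0]], [[0, 0, 0], [0, 0, 0]], [[0, 0, 0], [0, 0, 0]], [[0, 0, 0.5], [0, 0, 0]], [[0, 0, 0.9], [0, 0, 0]], [[0, 0, 1], [0, 0, 0]], [[-0.2, 0, 1], [0, 0, 0]], [[-0.5, 0, 1], [0, 0, 0]], [[-1, 0, 1], [0, 0, 0]], [[-1, 0, 0.5], [0, 0, 0]], [[0, 0, 0], [0, 0, 0]]]}}

```text
time: 32.75
tool_pos: [418.8, -122.7, 279.6]
tcp_rot: [-3.141, 0.001, -0.075]
contact_force: [0.1, -0.3, -0.0]
grip_width: 46.3
finger_force: 0.0
```

```bash
python3 lid.py; python3 - <<'E'
from h import *
np.set_printoptions(precision=3,suppress=True)
c=cap('wrist');t=cap('top')
for n,x in(('wrist',c),('top',t)):
  for d in trace('turn_button',n):
    P=np.array([atz(x,p,96)[:2] for p in np.argwhere(d['mask'])],np.float32); print(n,d['p'],d['at'],cv2.minAreaRect(P))
s=cap('side')
out=np.hstack([cv2.resize(s['frame'][180:310,220:380],(400,325)),c['frame'][20:345,240:640]]);cv2.imwrite('pics/s5.png',out[:,:,::-1])
E
```

```text
32.75 [ 418.79082969 -122.73228798  279.58820707] [ 0.10741376 -0.34466873 -0.02959362]
0.75 [(np.float64(0.873), np.float64(0.0)), (np.float64(0.839), np.float64(0.05)), (np.float64(0.786), np.float64(0.1)), (np.float64(0.736), np.float64(0.15))]
wrist 0.87 [140.0, 315.3] ((500.8724365234375, -121.65360260009766), (15.14726448059082, 76.80087280273438), 85.67659759521484)
top 0.77 [271.9, 287.6] ((501.7489013671875, -123.20926666259766), (17.180683135986328, 74.70482635498047), 84.76486206054688)
```

View pics/s5.png

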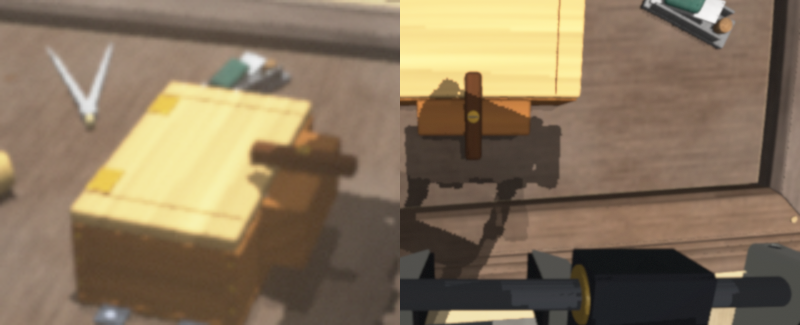

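The button lies square across the rail, running from (75, 473) to (157, 473) in the wrist half of the picture, with its far end over the shut lid. Its measured direction of -4.3 to -5.2 degrees matches the case's -4.1. The robot is touching nothing, so I hand the job in.

```bash
python3 -c "
from plant import bot
print(bot.close_job())"
```

```text
the job is handed in; nothing more can be done
None
```

I handed the job in at about 33 s: the large block plane is on its sole in the case, the lid is shut and the button is square across it. Before setting the plane down I pushed the lid back to its stop, and the wrist briefly read 43 N from the fingertips; if that counts as gripper-body force, it breaks the 40 N limit.

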